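Shut the clip-top jar and snap its lever home

TASK

The clip-top glass jar on the tasting table has been left open. Pushing with the fingers only, tip its lid over and down until it lies shut on the orange seal, and only then press the wire lever down until it snaps home against the front of the jar. Leave the jar standing where it is, without lifting, dragging or tipping it, and do not disturb the things round it.

Things in the scene. Friction and masses are not known exactly. Their poses are not given: they have to be found in the camera images.
- clip_jar: The clip-top preserving jar, loose, about 0.9 kg: clear glass with pale orange contents and an orange seal, body 92 mm across, rim 115 mm high, 130 mm high with the lid shut. Origin: centre of its underside, z up. Its own x axis points from the lever (front, -x) to the lid hinge (back, +x). A push of more than about 3 N at lid height can tip it.
- clip_jar_lid (a joint): Angle of the glass lid, rad: 0 shut on the seal, 1.75 tipped fully back; 1.57 is upright. The hinge is slightly stiff: the lid stays where it is set while nearly upright; tipped forward below about 0.9 it sinks shut slowly by itself, and may be pushed down.
- clip_jar_lever (a joint): Angle of the wire lever, rad: 0 snapped home (hanging flat against the jar's front), 1.92 fully up (sticking forward and up from the neck). Sprung over centre: released above 0.7 it springs back up to about 1.6, below 0.7 it snaps to 0 by itself. Needs about 1 N at the tab.
- lid_hinge (a point): Point on the lid's hinge axis, which runs along the jar's y: 49 mm behind the jar's axis (jar +x), 121 mm above its underside.
- lid_top (a point): Centre of the lid's outer (upper) face; the lid is a round glass disc 78 mm across and 15 mm thick. It lies 46 mm from the hinge axis along the lid and 9 mm above the hinge when shut; the lid's far edge is 85 mm from the hinge. z is the lid's outward normal.
- lever_tab (a point): Centre of the small metal tab at the free end of the lever, 20 wide (along the jar's y), 10 high, 2 mm thick. The lever turns about an axis along the jar's y that lies 37 mm in front of the jar's axis and 104 mm above its underside; the tab is 36 mm from it. Home: 51 mm in front of the jar's axis and 71 mm up.
- toothpick_jar: Bystander, loose: small clear jar of wooden cocktail sticks, 45 across, 68 high (mm). Origin: centre of its underside.
- spread_jar_1: Bystander, loose: low glass jar of spread with a black screw lid, 68 across, 67 high (mm). Origin: centre of its underside.
- cutlery_cup_0: Bystander, loose: clear cup of dark green and wooden cutlery, 70 across, 140 high with the cutlery (mm). Origin: centre of its underside.
- mug_1: Bystander, loose: green and white mug, 78 across, 101 high, handle at its own y, 116 with the handle (mm). Origin: centre of its underside.
- mug_2: Bystander, loose: cream mug with yellow stripes, 86 across, 101 high, handle at its own y, 120 with the handle (mm). Origin: centre of its underside.
Things that resemble listed ones, but are neither listed nor needed, are in the scene too. What is shaped like the clip_jar but blue is not meant.

How it is judged:
By the outcome, as a careful person would: the job done as asked, in the order asked, and still so for the second after the job is handed in, with the robot touching nothing.
It also fails if it takes over 45 s, if anything falls off the work surface, if the arm or the gripper's body presses on something with over 40 N, if the wrist force passes 120 N, or if a joint passes its speed limit or range.

ROBOT

A 6-joint arm with a two-finger parallel gripper is mounted at the origin on a cart in front of the work surface, level with it; the furniture and walls round the work are solid. World frame = base frame: x ahead of the robot, y to its left, z up, the work surface at z = 0. Lengths are in m, angles in rad, forces in N, time in s.
With the tool pointing down it reaches from about 0.35 to 0.775 m from the base axis. Payload 7.3 kg.
Tool frame: the origin (TCP) lies at the very end of the fingers, on their centre line; the grasp point (between the pads) lies grip_point_offset behind it (grip_point_offset is the distance from the TCP to the grasp point, in m); z points along the fingers, y is the direction in which the jaws open and shut (so a half turn about z gives the same grasp; the last joint's range is limited). The gripper opens to 92 mm and grips with 3 to 60 N. Pads are 19 mm wide; open, the fingers measure 130 mm over their backs; the gripper's body (75 mm by 190 mm) begins 47 mm behind the grasp point.
Start: joints at [-1.405, 0.342, 1.524, -0, 1.275, -0.146], TCP at [0.161, -0.5, 0.227] pointing down, gripper open.
Joint ranges: [-2.53, 2.53], [-0.77, 2.02], [0.04, 2.7], [-1, 4.14], [0.28, 2.66], [-3.11, 3.11]. Speed limits (rad/s): [2.57, 2.57, 3.14, 3.14, 3.14, 3.14].

INTERFACE

Orientations are given as [roll, pitch, yaw] about the fixed x, y, z axes, in that order (R = Rz(yaw) Ry(pitch) Rx(roll)).
In Python, from cell import * gives the robot as it stands.
- The arm moves only by the shell command python3 -m inch 'ROWS' [OPENING] [FORCE]. ROWS is JSON, a list that holds one entry, the list of rows, each a list of 4 numbers: the shift along the tool's x, y, z in mm, then the turn about the tool's z in rad. In form: [[[x, y, z, roll], ...]]. A call has 1 to 10 rows; each row shifts and turns the commanded pose from where the row before left it, along the tool's axes as they then stand; what a row does not reach is not made up. A row lasts 1/8 s, in which the tool goes at most 62.5 mm and 10.7 degrees, less where a joint would pass 70% of its speed; a pose out of reach is approached as far as the arm can. A call with a gripper value outside its range is refused whole. OPENING is the closure, from -1 (fully open) to 1 (shut), set as the call begins (- or left out, the last holds). The fingers move at their own pace and stop on an object; FORCE is the grip in N (left out, the last holds). Time passes only in rows, so rows that do not move let the fingers close. It gives the time, the measured TCP pose, the force and the opening at its end, in the units of the state.
- observe(): the state, without advancing time (a new reading comes with each control period).
- read_camera(name): name is "scene" or "top" or "wrist"; returns a dict with "img" (480x640x3 uint8, blue, green, red), "fx", "fy", "cx", "cy" (pixels), "eye" and "rotation" of the camera in the world; the wrist camera has in their place "T_tool_cam" (4x4, takes a point from camera to tool coordinates, whose origin is the TCP and whose axes are the flange's). Camera axes: x right, y down, z forward; pixel columns grow to the right and rows downward; lengths in m; the calibration is good to about 2 mm. A picture is of the moment at which its call begins: read the wrist's pose just before it. There is no depth.
- hand_in(): hands the job in, once; it reports no verdict.
Trained networks look in the newest picture that a camera, given by its name, has taken for a name from the list of things; names that differ only in an ending like _2 or _b are one class to them, and where a whole thing is asked for, a point or a joint stands for the part that bears it (a point fixed in the world has none). Each returns a list of dicts, best first, with "conf" (0 to 1); they miss things now and then, are a little off and sometimes report something else, mostly with a low value. They report only what shows in the picture. A call takes as long as a camera call. They do not tell look-alikes from the thing itself.
- boxes_of(camera, label): "at" ([row, column] in pixels, amid what is visible of it).
- place_of(camera, label): "at" ([row, column] in pixels: a listed point, or the origin of a listed thing).
The state is a dict: "time": time; "qpos": joint angles; "qvel": joint speeds; "joint_efforts": joint torques, N m; "tool_pos": TCP position; "tool_rot": TCP orientation; "contact_force": force on the tool from outside, world axes, zero at the start; "torque": the same for the moment, N m; "opening": finger opening in m.
Only numpy, scipy, OpenCV 4.12 (cv2) and the standard library are available. Lean on these libraries where they do the work, as an engineer would, in place of code of your own. Each camera call takes 0.05 s, during which the arm holds its last target. There are 200 camera calls.

## Working session

There is one attempt and no reset: what is moved stays moved. The work goes in short steps, Python scripts to look and compute and a shell command to move; the robot and the scene stay as the last step left them, time stands still between calls to the robot, and variables do not carry over. Pictures are saved under pics/ and viewed, about 8 in all and at most 12, crops included, and the job is handed in when it is done.

```bash
mkdir -p pics; ls; cat > h.py <<'E'
from cell import *
import numpy as np, cv2
from scipy.spatial.transform import Rotation as R
def cam(n):
    o=observe(); c=read_camera(n)
    if n=="wrist":
        T=np.array(c["T_tool_cam"]); Rt=np.array(o["tool_rot"]); Rt=R.from_euler("xyz",Rt).as_matrix() if Rt.size==3 else Rt
        c["eye"]=np.array(o["tool_pos"])+Rt@T[:3,3]; c["rotation"]=Rt@T[:3,:3]
    c["eye"]=np.array(c["eye"]);c["rotation"]=np.array(c["rotation"]);return c
def ray(c,at):
    d=c["rotation"]@np.array([(at[1]-c["cx"])/c["fx"],(at[0]-c["cy"])/c["fy"],1]);return d/np.linalg.norm(d)
def atz(c,at,z):
    d=ray(c,at);return c["eye"]+d*(z-c["eye"][2])/d[2]
def proj(c,p):
    q=c["rotation"].T@(np.array(p)-c["eye"]);return [q[1]/q[2]*c["fy"]+c["cy"],q[0]/q[2]*c["fx"]+c["cx"]]
def tri(c1,a1,c2,a2):
    A=[];b=[]
    for c,a in((c1,a1),(c2,a2)):
        d=ray(c,a);P=np.eye(3)-np.outer(d,d);A.append(P);b.append(P@c["eye"])
    p=np.linalg.solve(A[0]+A[1],b[0]+b[1]);return p,[np.linalg.norm(A[i]@p-b[i]) for i in(0,1)]
E
python3 - <<'E'
from h import *
np.set_printoptions(precision=3,suppress=True)
print(observe())
z=dict(clip_jar=0,lid_hinge=.121,lid_top=.16,lever_tab=.12,toothpick_jar=0,spread_jar_1=0,cutlery_cup_0=0,mug_1=0,mug_2=0)
for n in("scene","top"):
    c=cam(n);cv2.imwrite(f"pics/{n}.png",c["img"]);print(n,c["eye"],c["rotation"].tolist(),c["fx"])
    for l in z:
        for d in place_of(n,l)[:3]: print(l,d,atz(c,d["at"],z[l]))
E
```

```text
pics
{'time': 0.0, 'qpos': array([-1.405,  0.343,  1.525,  0.   ,  1.275, -0.146]), 'qvel': array([-0.002, -0.001,  0.001, -0.   ,  0.   , -0.   ]), 'joint_efforts': array([  0.   , -43.125, -24.422,   0.072,   0.056,  -0.   ]), 'tool_pos': array([ 0.161, -0.499,  0.226]), 'tool_rot': array([-3.14 , -0.   ,  0.312]), 'contact_force': array([-0.201, -0.098,  0.1  ]), 'torque': array([ 0.006, -0.007,  0.006]), 'opening': 0.09190597046423782}
scene [0.083 0.609 0.853] [-2.3272725199577655, 0.002197909139621812, -2.4955086645468034] 505.2493403092789Traceback (most recent call last):
  File "<stdin>", line 8, in <module>
  File "h.py", line 13, in atz
    d=ray(c,at);return c["eye"]+d*(z-c["eye"][2])/d[2]
                                                  ~^^^
IndexError: invalid index to scalar variable.
```

Camera rotation is rpy; fix.

```bash
sed -i 's/    c\["eye"\]=np.array(c\["eye"\]);c\["rotation"\]=np.array(c\["rotation"\]);return c/    r=np.array(c["rotation"]);c["eye"]=np.array(c["eye"]);c["rotation"]=R.from_euler("xyz",r).as_matrix() if r.size==3 else r;return c/' h.py
python3 - <<'E'
from h import *
np.set_printoptions(precision=3,suppress=True)
z=dict(clip_jar=0,lid_hinge=.121,lid_top=.16,lever_tab=.12,toothpick_jar=0,spread_jar_1=0,cutlery_cup_0=0,mug_1=0,mug_2=0)
for n in("scene","top"):
    c=cam(n);cv2.imwrite(f"pics/{n}.png",c["img"]);print(n,c["eye"],c["fx"])
    for l in z:
        for d in place_of(n,l)[:3]: print(l,np.round(d["at"]),d["conf"],atz(c,d["at"],z[l]))
E
```

```text
scene [0.083 0.609 0.853] 505.2493403092789
clip_jar [328. 280.] 0.9 [0.528 0.142 0.   ]
clip_jar [250. 357.] 0.74 [ 0.531 -0.148  0.   ]
clip_jar [288. 312.] 0.68 [0.542 0.014 0.   ]
lid_hinge [288. 253.] 0.69 [0.569 0.166 0.121]
lid_hinge [235. 296.] 0.58 [ 0.596 -0.002  0.121]
lid_hinge [227. 376.] 0.58 [ 0.472 -0.126  0.121]
lid_top [286. 275.] 0.95 [0.513 0.162 0.16 ]
lid_top [213. 292.] 0.88 [ 0.619 -0.019  0.16 ]
lid_top [213. 363.] 0.86 [ 0.498 -0.108  0.16 ]
lever_tab [259. 333.] 0.55 [0.491 0.01  0.12 ]
lever_tab [222. 343.] 0.44 [ 0.541 -0.098  0.12 ]
lever_tab [308. 301.] 0.39 [0.465 0.148 0.12 ]
toothpick_jar [256. 427.] 0.95 [ 0.386 -0.231  0.   ]
spread_jar_1 [214. 368.] 0.83 [ 0.582 -0.279 -0.   ]
spread_jar_1 [196. 339.] 0.54 [ 0.686 -0.295  0.   ]
cutlery_cup_0 [196. 341.] 0.67 [ 0.679 -0.296  0.   ]
mug_1 [324. 196.] 0.93 [0.676 0.241 0.   ]
mug_1 [409. 285.] 0.66 [0.405 0.276 0.   ]
mug_2 [324. 196.] 0.93 [0.676 0.241 0.   ]
mug_2 [409. 285.] 0.66 [0.405 0.276 0.   ]
top [0.293 0.006 1.345] 572.4231915512471
clip_jar [237. 306.] 0.87 [0.548 0.005 0.   ]
clip_jar [
[... 190 characters left out ...]
e [203. 308.] 0.63 [0.602 0.003 0.121]
lid_top [196. 309.] 0.98 [0.607 0.002 0.16 ]
lid_top [230. 240.] 0.71 [0.529 0.146 0.16 ]
lid_top [240. 373.] 0.64 [ 0.513 -0.135  0.16 ]
lever_tab [258. 256.] 0.62 [0.476 0.113 0.12 ]
lever_tab [218. 373.] 0.61 [ 0.57 -0.14  0.12]
lever_tab [251. 300.] 0.42 [0.493 0.019 0.12 ]
toothpick_jar [306. 408.] 0.66 [ 0.389 -0.236  0.   ]
spread_jar_1 [227. 426.] 0.69 [ 0.578 -0.284  0.   ]
spread_jar_1 [294. 186.] 0.56 [0.405 0.282 0.   ]
cutlery_cup_0 [187. 431.] 0.89 [ 0.679 -0.298  0.   ]
mug_1 [185. 215.] 0.95 [0.671 0.228 0.   ]
mug_1 [295. 190.] 0.69 [0.403 0.273 0.   ]
mug_2 [185. 215.] 0.95 [0.671 0.228 0.   ]
mug_2 [295. 190.] 0.69 [0.403 0.273 0.   ]
```

View pics/scene.png

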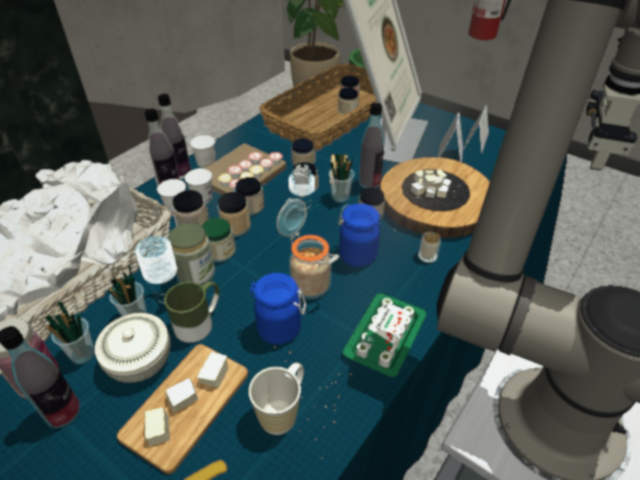

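View pics/top.png

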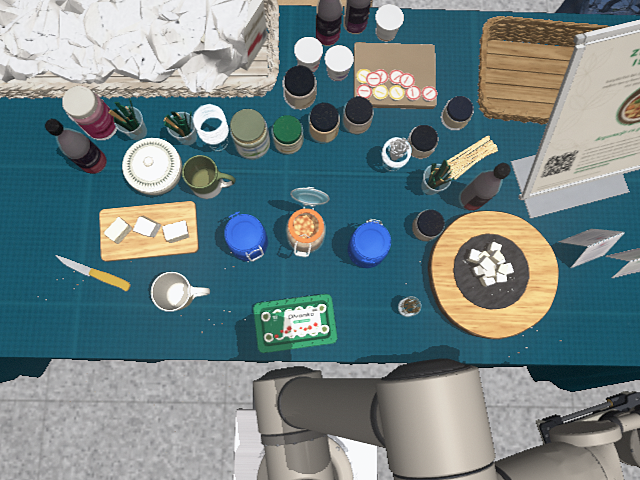

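Three jars have this shape. The blue ones, at top (235,245) and (243,370), are excluded. The one with the orange seal, at top (232,306) / scene (265,310), fits. It has its glass lid open at the back (top (196,309)) and its lever at the front (250,300). I'll triangulate and check in one crop.

```bash
python3 - <<'E'
from h import *
np.set_printoptions(precision=4,suppress=True)
import cell
print({k:getattr(cell,k) for k in dir(cell) if 'grip' in k.lower()})
s=cam("scene");t=cam("top")
for l,a,b in(("lid_hinge",[235,296],[203,308]),("lid_top",[213,292],[196,309]),("lever_tab",[259,333],[251,300])):
    f=lambda n,a:min(place_of(n,l),key=lambda d:np.hypot(*(np.array(d["at"])-a)))["at"]
    print(l,*tri(s,f("scene",a),t,f("top",b)),f("scene",a),f("top",b))
a=cv2.resize(s["img"][190:310,260:400],None,fx=4,fy=4,interpolation=3)
b=cv2.resize(t["img"][170:290,260:340],None,fx=3,fy=4*.75,interpolation=3)
b=cv2.resize(b,(240,360));b=cv2.copyMakeBorder(b,0,480-360,0,0,0)
cv2.imwrite("pics/c1.png",np.hstack([a,b]))
E
```

```text
{'grip_point_offset': 0.0188}
lid_hinge [0.5965 0.0022 0.1256] [np.float64(0.0018082441990695604), np.float64(0.0018082441990696732)] [234.2, 295.7] [203.7, 308.0]
lid_top [ 0.6085 -0.0008  0.1704] [np.float64(0.0011591068234251226), np.float64(0.001159106823425252)] [215.2, 291.2] [193.4, 309.8]
lever_tab [0.4906 0.0211 0.133 ] [np.float64(0.0019145004414638392), np.float64(0.0019145004414639448)] [258.0, 331.0] [250.6, 298.2]
```

View pics/c1.png

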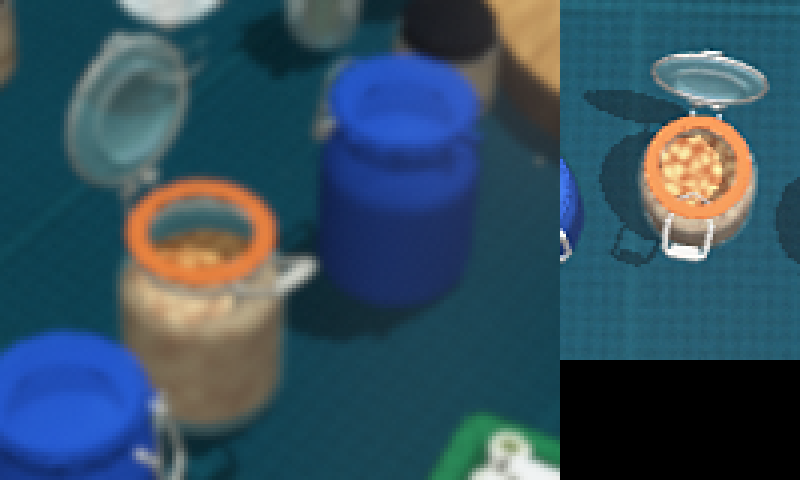

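The crop confirms the target: glass body, orange seal, lid leaning back, lever sticking out at the front. The jar centre is about (0.548, 0.009) and the yaw about -0.17. I'll close the fingers, lift, align with the jar's x axis and travel in front of the tall items.

```bash
python3 -m inch '[[[0,0,-15,0.16],[0,0,-15,0.16],[0,0,-15,0.16]]]' 1 20; python3 -m inch '[[[22,-44,0,0],[22,-44,0,0],[22,-44,0,0],[22,-44,0,0],[22,-44,0,0],[22,-44,0,0],[22,-44,0,0],[22,-44,0,0],[22,-44,0,0],[22,-44,0,0]]]'
```

```text
time: 2.17
tool_pos: [0.1611, -0.4997, 0.2722]
tool_rot: [-3.142, -0.0, -0.174]
contact_force: [0.7, 0.2, -0.3]
opening: 0.0666
time: 3.42
tool_pos: [0.4525, -0.1013, 0.2719]
tool_rot: [3.141, -0.001, -0.168]
contact_force: [1.5, -0.8, 0.7]
opening: 0.0009
```

```bash
python3 -m inch '[[[-5,-31,0,0],[-5,-31,0,0],[-5,-31,0,0],[0,-31,0,0],[0,0,0,0]]]'; cat > look.py <<'E'
from h import *
np.set_printoptions(precision=4,suppress=True)
import sys
t=cam("top");w=cam("wrist");s=cam("scene");cv2.imwrite(f"pics/{sys.argv[1]}.png",w["img"])
print(observe()["tool_pos"],w["eye"])
for l,z in(("clip_jar",0),("lid_hinge",.121),("lid_top",.17),("lever_tab",.13)):
    for n,c in(("wrist",w),("top",t),("scene",s)):
        for d in place_of(n,l)[:4]:
            p=atz(c,d["at"],z)
            if abs(p[1])<.07: print(l,n,np.round(d["at"]),round(d["conf"],2),p)
E
python3 look.py w1
```

```text
time: 4.05
tool_pos: [0.4576, 0.0235, 0.2718]
tool_rot: [-3.141, -0.0, -0.165]
contact_force: [-0.1, -0.2, 1.3]
opening: 0.0
[0.4576 0.0215 0.2717] [0.5388 0.0088 0.4311]
clip_jar scene [285. 313.] 0.97 [0.5457 0.007  0.    ]
lid_hinge wrist [ 43. 319.] 0.85 [0.6011 0.0022 0.121 ]
lid_hinge scene [234. 294.] 0.64 [ 0.6015 -0.0008  0.121 ]
lid_top wrist [  6. 320.] 0.84 [ 0.6122 -0.0009  0.17  ]
lid_top wrist [120. 321.] 0.35 [0.5436 0.0098 0.17  ]
lid_top top [195. 310.] 0.68 [ 0.6062 -0.0012  0.17  ]
lid_top scene [213. 287.] 0.76 [ 0.6189 -0.0015  0.17  ]
lever_tab wrist [190. 326.] 0.93 [0.4877 0.0158 0.13  ]
lever_tab scene [257. 332.] 0.65 [0.4906 0.0161 0.13  ]
```

View pics/w1.png

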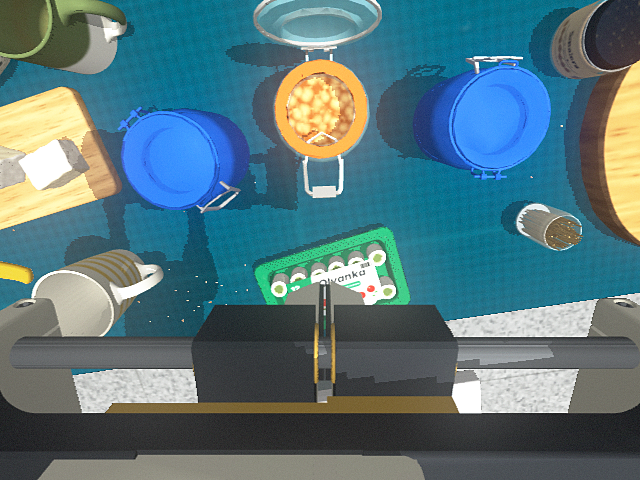

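The view from above shows the jar axis on the tool's x line (column about 321), with hinge at row 43, seal at 108 and lever tab at 190. Next: go over the lid to behind it, then down.

```bash
python3 -m inch '[[[40,0,0,0],[40,0,0,0],[40,0,0,0],[40,0,0,0],[42,0,0,0],[0,0,0,0]]]'; python3 -m inch '[[[0,0,-0,0],[0,0,30,0],[0,0,30,0],[0,0,28,0],[0,0,0,0],[0,0,0,0]]]'; python3 look.py w2
```

```text
time: 5.55
tool_pos: [0.6582, -0.0124, 0.2693]
tool_rot: [3.141, 0.002, -0.169]
contact_force: [-1.1, 0.1, 0.5]
opening: 0.0003
time: 6.3
tool_pos: [0.657, -0.0117, 0.1857]
tool_rot: [3.142, -0.003, -0.168]
contact_force: [-0.6, -0.6, 0.1]
opening: 0.0005
[ 0.6573 -0.0118  0.1856] [ 0.738  -0.0257  0.3456]
clip_jar scene [285. 310.] 0.66 [0.5509 0.0098 0.    ]
lid_hinge scene [236. 296.] 0.74 [0.5943 0.001  0.121 ]
lid_hinge scene [260. 331.] 0.33 [0.4927 0.0157 0.121 ]
lid_top scene [215. 290.] 0.83 [0.6091 0.     0.17  ]
lever_tab scene [235. 293.] 0.53 [0.5944 0.0117 0.13  ]
lever_tab scene [260. 333.] 0.42 [0.483  0.0206 0.13  ]
```

```bash
python3 - <<'E'
from h import *
s=cam("scene");t=cam("top")
a=cv2.resize(s["img"][160:300,240:380],(560,560),interpolation=3);b=cv2.resize(t["img"][170:290,280:340],(240,480))
b=cv2.copyMakeBorder(b,0,80,0,0,0);cv2.imwrite("pics/c2.png",np.hstack([a,b]))
E
```

```text
(no output)
```

View pics/c2.png

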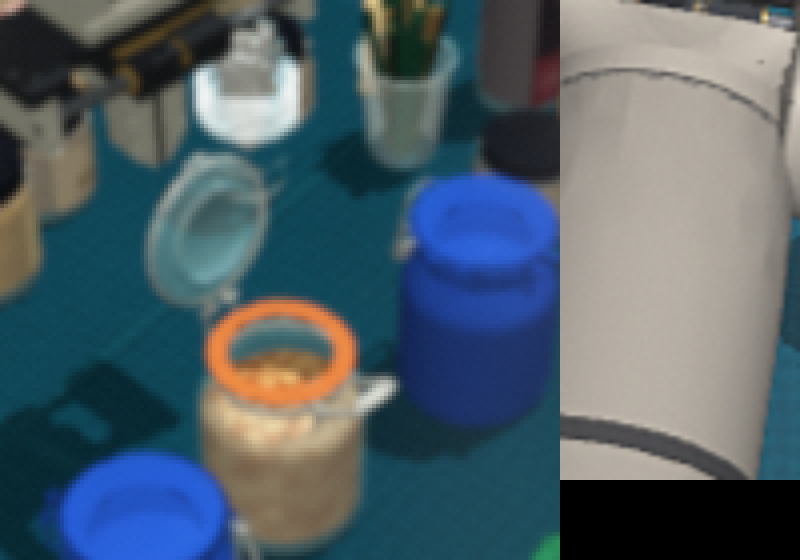

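The fingers sit behind the open lid, at crop (140,150). Push forward slowly.

```bash
python3 -m inch '[[[-6,0,0,0],[-6,0,0,0],[-5,0,1,0],[-5,0,1,0],[-5,0,1,0],[-5,0,0,0],[-5,0,0,0],[-5,0,0,0],[-5,0,0,0],[-5,0,0,0]]]';python3 -m inch '[[[-5,0,0,0],[-5,0,0,0],[-5,0,0,0],[-5,0,0,0]]]'; python3 look.py w3
```

```text
time: 8.4
tool_pos: [0.6052, -0.0031, 0.1808]
tool_rot: [3.141, -0.0, -0.168]
contact_force: [1.2, -1.1, 0.7]
opening: 0.0001
time: 8.9
tool_pos: [0.5854, 0.0004, 0.1806]
tool_rot: [3.142, 0.0, -0.168]
contact_force: [0.4, 0.0, -0.4]
opening: 0.0006
[0.5854 0.0004 0.1807] [ 0.6662 -0.0135  0.34  ]
clip_jar wrist [251. 319.] 0.68 [0.547  0.0115 0.    ]
clip_jar scene [283. 310.] 0.56 [0.5559 0.0059 0.    ]
lid_hinge wrist [240. 318.] 0.69 [0.5972 0.002  0.121 ]
lid_hinge top [205. 310.] 0.63 [ 0.5974 -0.001   0.121 ]
lid_hinge scene [232. 294.] 0.85 [ 0.6045 -0.0045  0.121 ]
lid_top wrist [294. 316.] 0.69 [0.5827 0.0047 0.17  ]
lid_top top [206. 308.] 0.63 [0.5812 0.0034 0.17  ]
lid_top top [204. 310.] 0.62 [ 0.5863 -0.0011  0.17  ]
lid_top scene [219. 299.] 0.72 [ 0.5858 -0.0015  0.17  ]
lever_tab wrist [388. 326.] 0.59 [0.4873 0.0153 0.13  ]
lever_tab scene [258. 332.] 0.64 [0.4874 0.0175 0.13  ]
lever_tab scene [236. 297.] 0.36 [0.586  0.0069 0.13  ]
```

```bash
python3 - <<'E'
from h import *
s=cam("scene")
cv2.imwrite("pics/c3.png",cv2.resize(s["img"][160:300,240:380],(560,560),interpolation=3))
E
```

```text
(no output)
```

View pics/c3.png

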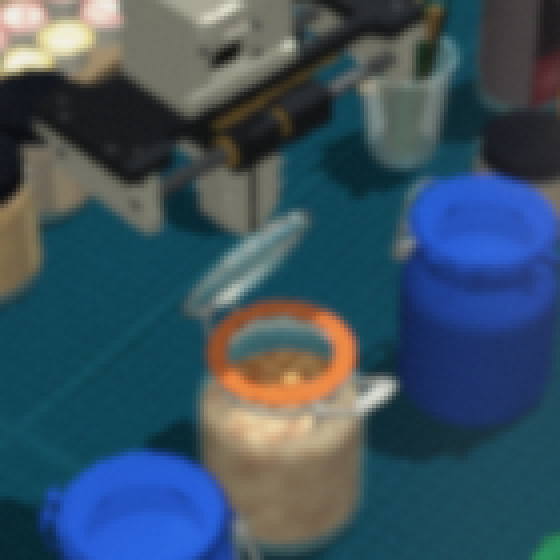

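The lid now leans forward (crop (250,260)) and the jar hasn't moved. Continue.

```bash
python3 -m inch '[[[-5,0,0,0],[-5,0,0,0],[-5,0,0,0],[-5,0,0,0],[-5,0,0,0],[-5,0,0,0],[-4,0,0,0],[-4,0,0,0],[0,0,0,0]]]'; python3 -m inch '[[[0,0,0,0],[0,0,0,0],[0,0,0,0],[0,0,0,0],[0,0,0,0],[0,0,0,0]]]'; python3 look.py w4;python3 - <<'E'
from h import *
s=cam("scene")
cv2.imwrite("pics/c4.png",cv2.resize(s["img"][160:300,240:380],(560,560),interpolation=3))
E
```

```text
time: 10.82
tool_pos: [0.548, 0.0067, 0.1807]
tool_rot: [3.141, 0.0, -0.168]
contact_force: [0.6, 0.4, 0.3]
opening: 0.0007
time: 11.58
tool_pos: [0.5483, 0.0066, 0.1807]
tool_rot: [3.142, -0.0, -0.168]
contact_force: [0.3, -0.5, -0.8]
opening: 0.0004
[0.5483 0.0066 0.1807] [ 0.6296 -0.0074  0.3401]
clip_jar wrist [218. 319.] 0.83 [0.545 0.012 0.   ]
clip_jar wrist [186. 318.] 0.3 [0.5769 0.007  0.    ]
clip_jar top [234. 303.] 0.63 [0.554  0.0126 0.    ]
clip_jar scene [282. 311.] 0.6 [0.5535 0.0019 0.    ]
lid_hinge wrist [183. 314.] 0.8 [0.5977 0.0045 0.121 ]
lid_hinge scene [232. 294.] 0.86 [ 0.607  -0.0062  0.121 ]
lid_top wrist [257. 317.] 0.78 [0.5672 0.0068 0.17  ]
lid_top scene [230. 306.] 0.92 [0.5545 0.0177 0.17  ]
lever_tab scene [258. 332.] 0.66 [0.4892 0.0157 0.13  ]
```

View pics/c4.png

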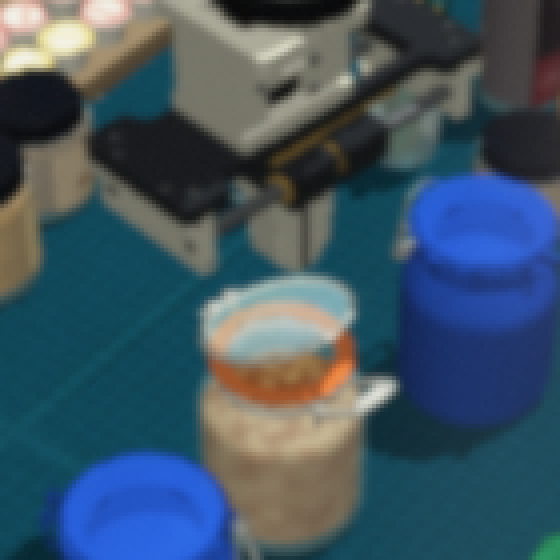

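The lid is sinking by itself, seen about half closed. Lower the fingers over it slowly, waiting for it.

```bash
python3 -m inch '[[[-5,0,0,0],[0,0,0,0],[0,0,0,0],[0,0,4,0],[0,0,4,0],[0,0,4,0],[0,0,4,0],[0,0,4,0],[0,0,4,0],[0,0,4,0]]]'; python3 -m inch '[[[0,0,4,0],[0,0,4,0],[0,0,4,0],[0,0,4,0],[0,0,2,0],[0,0,0,0],[0,0,0,0]]]'; python3 -m inch '[[[0,0,1,0],[0,0,1,0],[0,0,0,0]]]'
```

```text
time: 13.62
tool_pos: [0.5434, 0.0074, 0.1524]
tool_rot: [3.142, -0.0, -0.168]
contact_force: [1.0, -0.6, 0.2]
opening: 0.0005
time: 14.5
tool_pos: [0.5435, 0.0074, 0.1348]
tool_rot: [3.142, -0.0, -0.168]
contact_force: [0.1, 0.6, 0.3]
opening: 0.0003
time: 14.88
tool_pos: [0.5433, 0.0074, 0.1326]
tool_rot: [3.141, 0.0, -0.168]
contact_force: [-0.2, -0.2, -0.3]
opening: 0.0003
```

```bash
python3 -m inch '[[[0,0,1,0],[0,0,1,0],[0,0,0,0]]]'; python3 -m inch '[[[0,0,1,0],[0,0,0,0]]]';python3 -m inch '[[[0,0,1,0],[0,0,0,0]]]'
```

```text
time: 15.25
tool_pos: [0.5433, 0.0075, 0.1306]
tool_rot: [3.142, 0.0, -0.168]
contact_force: [0.4, -0.6, 0.2]
opening: 0.0007
time: 15.5
tool_pos: [0.5435, 0.0074, 0.1299]
tool_rot: [3.142, -0.0, -0.168]
contact_force: [-0.1, -0.1, 1.5]
opening: 0.0008
time: 15.75
tool_pos: [0.5437, 0.0074, 0.1296]
tool_rot: [3.141, -0.001, -0.168]
contact_force: [-1.5, 1.0, 6.8]
opening: 0.0007
```

Contact with 6.8 N at z = 0.1296 means the lid is shut (130 mm). Rise, move forward and look at the lever.

```bash
python3 -m inch '[[[0,0,-15,0],[0,0,-25,0],[0,0,-30,0],[-28,0,0,0],[-28,0,0,0],[-28,0,0,0],[0,0,0,0],[0,0,0,0]]]'; python3 look.py w5
```

```text
time: 16.75
tool_pos: [0.4615, 0.0213, 0.1994]
tool_rot: [3.142, -0.002, -0.168]
contact_force: [0.5, 0.5, -0.2]
opening: 0.0007
[0.4614 0.0213 0.1987] [0.5426 0.0074 0.3586]
clip_jar wrist [123. 321.] 0.73 [0.5473 0.0098 0.    ]
lid_hinge wrist [ 31. 317.] 0.7 [0.5973 0.0025 0.121 ]
lid_hinge wrist [215. 324.] 0.57 [0.4853 0.0173 0.121 ]
lid_hinge scene [234. 297.] 0.92 [ 0.5964 -0.0034  0.121 ]
lid_top wrist [114. 322.] 0.62 [0.549  0.0075 0.17  ]
lid_top scene [242. 310.] 0.88 [0.527 0.039 0.17 ]
lever_tab wrist [218. 324.] 0.91 [0.4856 0.0171 0.13  ]
lever_tab scene [260. 333.] 0.62 [0.4846 0.0193 0.13  ]
```

View pics/w5.png

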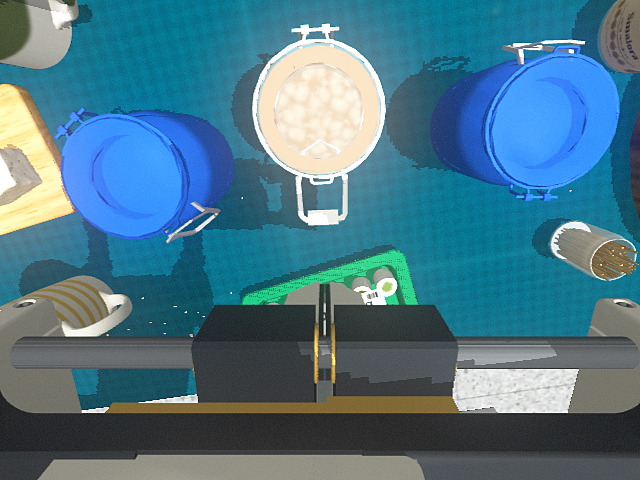

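The lid lies shut, and the tab at pixel (218,324) is at (0.4855, 0.017), 63 mm from the jar axis, which matches the fully-up lever. Press down at about 67 mm from the axis.

```bash
python3 -m inch '[[[10,0,0,0],[10,0,0,0],[0,0,20,0],[0,0,20,0],[0,0,15,0],[0,0,4,0],[0,0,4,0],[0,0,4,0],[0,0,4,0],[0,0,0,0]]]'; python3 -m inch '[[[0,0,4,0],[0,0,4,0],[0,0,4,0],[0,0,4,0],[0,0,4,0],[0,0,4,0],[0,0,0,0]]]'
```

```text
time: 18.75
tool_pos: [0.4802, 0.0182, 0.1276]
tool_rot: [3.141, 0.0, -0.168]
contact_force: [0.6, -0.5, 0.7]
opening: 0.0004
time: 19.62
tool_pos: [0.4803, 0.0182, 0.1033]
tool_rot: [3.142, 0.0, -0.168]
contact_force: [-0.7, 0.6, -0.3]
opening: 0.0004
```

```bash
python3 -m inch '[[[0,0,4,0],[0,0,4,0],[0,0,4,0],[0,0,4,0],[0,0,4,0],[0,0,4,0],[0,0,0,0],[0,0,0,0]]]'; python3 look.py w6;python3 - <<'E'
from h import *
s=cam("scene");w=cam("wrist")
cv2.imwrite("pics/c6.png",np.hstack([cv2.resize(s["img"][190:310,260:360],(400,480),interpolation=3),cv2.resize(w["img"][:360,160:460],(400,480))]))
E
```

```text
time: 20.62
tool_pos: [0.4803, 0.0182, 0.0797]
tool_rot: [3.141, -0.0, -0.168]
contact_force: [0.2, 0.9, 0.1]
opening: 0.0003
[0.4804 0.0181 0.0798] [0.5616 0.0042 0.2392]
clip_jar wrist [152. 319.] 0.58 [0.5465 0.0099 0.    ]
clip_jar scene [284. 314.] 0.81 [0.5474 0.0018 0.    ]
lid_hinge top [204. 309.] 0.64 [0.5976 0.0005 0.121 ]
lid_hinge scene [233. 296.] 0.56 [ 0.6006 -0.0066  0.121 ]
lid_top wrist [165. 314.] 0.7 [0.555  0.0071 0.17  ]
lid_top scene [243. 309.] 0.61 [0.5267 0.0423 0.17  ]
lever_tab scene [278. 327.] 0.48 [0.465  0.0658 0.13  ]
```

View pics/c6.png

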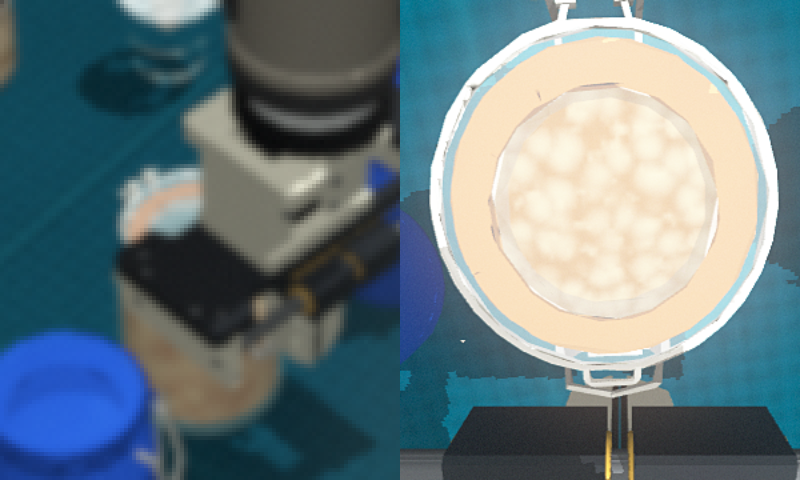

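The lever wires now point steeply down in front of the fingertips. Back away and rise, then check.

```bash
python3 -m inch '[[[-10,0,0,0],[-15,0,0,0],[0,0,-40,0],[0,0,-55,0],[0,0,-40,0],[-40,0,0,0],[-40,0,0,0],[0,0,0,0],[0,0,0,0]]]'; python3 look.py w7;python3 - <<'E'
from h import *
s=cam("scene");w=cam("wrist");t=cam("top");cv2.imwrite("pics/top2.png",t["img"])
cv2.imwrite("pics/c7.png",np.hstack([cv2.resize(s["img"][190:310,260:360],(400,480),interpolation=3),cv2.resize(w["img"][:360,160:460],(400,480))]))
z=dict(toothpick_jar=0,spread_jar_1=0,cutlery_cup_0=0,mug_1=0)
for l in z:
    for d in place_of("scene",l)[:2]: print(l,np.round(d["at"]),d["conf"],atz(s,d["at"],0))
E
```

```text
time: 22.6
tool_pos: [0.3771, 0.0357, 0.215]
tool_rot: [3.142, -0.001, -0.168]
contact_force: [0.1, 0.6, -0.3]
opening: 0.0006
[0.3774 0.0356 0.2146] [0.4585 0.0217 0.3743]
clip_jar wrist [ 26. 320.] 0.69 [0.5483 0.0106 0.    ]
clip_jar top [239. 305.] 0.61 [0.5429 0.0083 0.    ]
clip_jar scene [283. 311.] 0.98 [0.5535 0.0049 0.    ]
lid_hinge top [203. 308.] 0.65 [0.6002 0.0037 0.121 ]
lid_hinge scene [233. 296.] 0.58 [ 0.5982 -0.0052  0.121 ]
lid_top top [226. 307.] 0.61 [0.54   0.0042 0.17  ]
lid_top scene [242. 311.] 0.85 [0.5253 0.037  0.17  ]
lever_tab wrist [ 75. 325.] 0.72 [0.4896 0.0156 0.13  ]
lever_tab top [253. 301.] 0.56 [0.4871 0.0156 0.13  ]
lever_tab scene [276. 324.] 0.63 [0.472  0.0655 0.13  ]
toothpick_jar [257. 429.] 0.73 [ 0.3783589  -0.22977208  0.        ]
cutlery_cup_0 [198. 341.] 0.95 [ 0.67370515 -0.28968577  0.        ]
mug_1 [406. 283.] 0.83 [0.41084931 0.27486334 0.        ]
mug_1 [321. 200.] 0.7 [ 6.75644169e-01  2.29811228e-01 -1.11022302e-16]
```

View pics/c7.png

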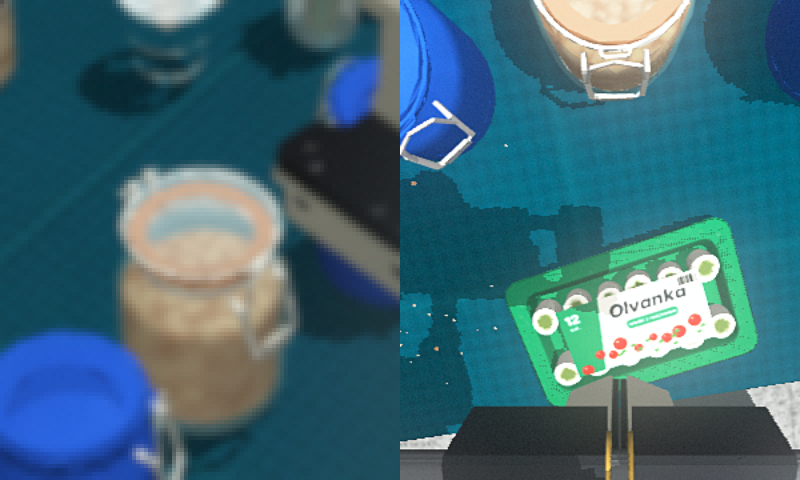

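```bash
python3 - <<'E'
from h import *
s=cam("scene");w=cam("wrist");t=cam("top")
c0=np.array([.549,.0085,0]);u=np.array([.986,-.167,0])
f=lambda n,c:min(place_of(n,"lever_tab"),key=lambda d:np.linalg.norm(atz(c,d["at"],.09)[:2]-[.5,.017]))["at"]
print(tri(s,f("scene",s),w,f("wrist",w)),tri(s,f("scene",s),t,f("top",t)))
for a in(0,.35,.7):
    b=.401+a;p=c0-u*(.037+.036*np.sin(b))+[0,0,.104-.036*np.cos(b)]
    print(a,p,proj(s,p),proj(w,p))
print(f("scene",s),f("wrist",w))
E
```

```text
(array([0.46596884, 0.08553941, 0.1582826 ]), [np.float64(0.01303158361241872), np.float64(0.013031583612418667)]) (array([0.5013979 , 0.01525909, 0.06875734]), [np.float64(0.0011113426862759104), np.float64(0.0011113426862760245)])
0 [0.49866252 0.01702572 0.07085584] [np.float64(275.860979952981), np.float64(327.5612094165505)] [np.float64(72.23131151235765), np.float64(321.2152925144537)]
0.35 [0.48829659 0.01878141 0.07768375] [np.float64(276.3271086358135), np.float64(331.1427543518415)] [np.float64(85.7870416258971), np.float64(321.1853661949872)]
0.7 [0.48086762 0.02003966 0.08770263] [np.float64(274.97876543562586), np.float64(333.8111336103269)] [np.float64(95.13350811500106), np.float64(321.1133182137119)]
[275.6, 327.5] [112.0, 199.6]
```

The tab is at height 0.069 and 48 mm in front of the axis, matching home (0.071, 51 mm). Its wrist and scene pixels match the 0 rad prediction too. Hand in.

```bash
python3 -c "
from cell import *
print(hand_in(), observe()['time'])"
```

```text
the job is handed in; nothing more can be done
the job is handed in; nothing more can be done
```

The jar is shut and its lever is snapped home, and I handed the job in after about 23 s on the robot clock. With the fingers closed, I pushed the lid forward from behind until it sank shut, then pressed it down. I then pushed the lever tab down and moved clear.

**Lid:** the fingers met it at z = 0.1296 m with 6.8 N, which matches the 130 mm height with the lid shut. The pictures show it lying on the seal.

**Lever:** scene and top views together put the tab at (0.501, 0.015, 0.069), close to where home should be (0.499, 0.017, 0.071). An automatic pairing with the wrist camera failed with a 13 mm residual because it matched a neighbouring blue jar's lever. The wrist detection on the right jar (row 75) fits home (row 72).

**Jar and surroundings:** the hinge and jar positions agree with those before the push, to within the few mm the detections scatter. The toothpick jar, cutlery cup and both mugs were re-detected within about 1 cm of their first positions. The spread jar was not re-detected in that last check.

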